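# Close up two stock bins and hold a spring clip open over the card between them

### The job

Push the loose cardboard bin squarely up against the stock card on the side of the fastened bin, so that no gap is left. Then squeeze the tails of the spring clip to take it off its rail, and lower it, held wide open, over about the middle of the card's top edge until its jaws reach a little below the rims of the two touching bin walls, one jaw inside each bin and not touching card or bins. Finish while holding it there, gaping (I will slip a label in before it bites), and leave everything else where it is.

Things in the scene. Friction and masses are not known exactly. Their poses are not given: they have to be found in the camera images.
- bin_fixed: open cardboard bin fastened to the table, outside 150 (x) x 100 (y) x 70 tall, walls 3, shallow stock inside. On the outside of its -y wall stands a stiff white card, 100 wide (along x) and 3 thick, its top edge 82 above the table, so 12 above the rims. Origin: centre of its underside; z up (mm)
- card_top (a point): middle of the card's top edge (82 above the table, mid-thickness), axes as bin_fixed: x along the edge, y across the card, away from the loose bin. With the bins closed up, fixed wall, card and loose wall together are 9 thick, centred on this point (mm)
- bin_loose: open cardboard bin of the same size and shape (150 x 100 x 70 tall, walls 3), without card, about 0.35 kg (0.25 to 0.5), loose, standing 25 to 60 mm off the card on bin_fixed's -y side, askew by up to 0.12 rad. Origin: centre of its underside; z up (mm)
- loose_face (a point): on bin_loose: middle of the top edge of the outer face of its +y wall, the one that faces the card; 50 from the bin's centre (mm)
- push_face (a point): on bin_loose: middle of the outer face of its -y wall, the side away from the card, 35 above the table; free table beside it (mm)
- rail: clip rail fixed to the table: upright strip 110 long (x), 3 thick (y), top edge 85 above the table, on a foot 110 x 60 x 10. Origin: centre of its underside (mm)
- rail_top (a point): middle of the rail strip's top edge (mm)
- clip: loose plain steel spring clip, 60 g, 24 wide (x), biting the rail strip from above, upright. Origin: centre of its pivot barrel (9 diameter along x), 20 above the rail's top edge at the start; z up; it opens along y, square to the strip. Two jaws reach 45 down from the pivot; two flat tail plates (24 wide, 3 thick) reach 40 up, leaning 0.3 rad outward, 43 over their tops at rest (mm)
- clip_left (a joint): angle (rad) of the clip's +y arm: 0 jaws shut, about 0.035 biting the rail, 0.30 fully open at a solid stop; a spring shuts it; both arms move together. Squeezing the tails together along y opens the jaws; 4 to 8 N a side opens them fully: tails then parallel, 17 mm over their outsides, jaw tips about 27 mm apart inside
- clip_right (a joint): angle of the clip's -y arm, as clip_left
- jaw_left (a point): inner face of the +y jaw at its very tip, 45 below the pivot when shut, mid-width (mm)
- jaw_right (a point): inner face of the -y jaw at its very tip, 45 below the pivot when shut, mid-width (mm)
- spool: bystander: loose black flanged spool, 66 diameter, 50 tall, standing on end; swaps places with the clip rail from run to run; origin under its centre (mm)
- bearing_box: bystander: loose small carton 40 x 40 x 30 tall between the bins and the clip rail; origin under its centre (mm)
- tape: bystander: loose empty tape core, ring 90 diameter, 30 tall, beyond the bins; origin under its centre (mm)
- jar: bystander: loose jar 60 diameter, 75 tall, beyond the bins; origin under its centre (mm)
- carton: bystander: loose carton 60 x 90 x 45 tall, beyond the bins; origin under its centre (mm)
- driver: bystander: loose screwdriver lying on the table at the robot's far right (mm)
- small_carton: bystander: loose carton 80 x 50 x 40 tall on the robot's right; origin under its centre (mm)
There are look-alikes about, which are no part of the job. Several things have the shape of the clip; the one meant has the colours described above. What is shaped like the rail but red is not meant.

How it is judged:
On the way, in this order (a step that is already met when the one before it is completed fails the run):
1. the loose bin is closed up flush against the card (y of loose_face in the frame of card_top above -0.005 m and angle between the x axis of bin_loose and the x axis of bin_fixed, either way round below 0.05 rad and angle between bin_loose's own z axis and vertical below 0.06 rad), for 0.2 s.
2. the clip is squeezed wide open in the fingers and lifted clear off its rail (value of joint clip_left above 0.2 rad and contact force between the fingers and clip above 2 N and contact force between clip and rail below 0.1 N and (z of jaw_left in the frame of rail_top above 0.005 m or horizontal distance between clip and rail_top above 0.09 m)), for 0.2 s.
At the end, for the whole second after the job is handed in: Bin upright, still, within 3.5 mm of the card, square to 0.05 rad. Fingers hold the clip still, both arms beyond 0.2 rad, a jaw tip each side over 5.5 mm from the card mid-plane, 16 mm or more below the card top (4 mm below rims), within 25 mm of its middle, under 1 N on bins and card (all of step 1 and linear speed of bin_loose below 0.01 m/s and value of joint each of clip_left, clip_right above 0.2 rad and ((y of jaw_left in the frame of card_top above 0.0055 m and y of jaw_right in the frame of card_top below -0.0055 m) or (y of jaw_right in the frame of card_top above 0.0055 m and y of jaw_left in the frame of card_top below -0.0055 m)) and z of each of jaw_left, jaw_right in the frame of card_top below -0.016 m and x of jaw_left in the frame of card_top between -0.025 and 0.025 m and x of jaw_right in the frame of card_top between -0.025 and 0.025 m and contact force between the fingers and clip above 2 N and contact force between clip and bin_fixed below 1 N and contact force between clip and bin_loose below 1 N and linear speed of clip below 0.02 m/s); the arm keeps its last pose, push and grip.
It fails at once if a bystander is pushed from its place (over 30 mm) (distance of any of spool, bearing_box, tape, jar, carton, driver, small_carton from where it was at the start of the episode above 0.03 m).
It fails at once if the loose bin is tipped (angle between bin_loose's own z axis and vertical above 0.35 rad).
It also fails if it takes over 64 s, if anything falls off the work surface, if the arm or the gripper's body presses on something with over 40 N, if the wrist force passes 120 N, or if a joint passes its speed limit or range.

### The arm

A 6-joint arm with a two-finger parallel gripper is mounted at the origin on the work surface. World frame = base frame: x ahead of the robot, y to its left, z up, the work surface at z = 0. Lengths are in m, angles in rad, forces in N, time in s.
With the tool pointing down it reaches from about 0.275 to 0.825 m from the base axis. Payload 4.9 kg.
Tool frame: the origin (TCP) lies midway between the tips of the shut fingers; the grasp point (between the pads) lies 19 mm behind it (bot.grip_depth is the distance from the TCP to the grasp point, in m); y points along the fingers, x is the direction in which the jaws open and shut, and the axes are right-handed (so a half turn about y gives the same grasp; the last joint's range is limited). The gripper opens to 85 mm and grips with 20 to 120 N. Pads are 22 mm wide; open, the fingers measure 114 mm over their backs; the gripper's body (76 mm by 85 mm) begins 54 mm behind the grasp point. The pads swing forward as they close: fully open they stand 13 mm farther back than shut.
Start: joints at [-1.263, 0.326, -0.193, 1.052, 0, 1.437], TCP at [0.235, -0.497, 0.231] pointing down, gripper open.
Joint ranges: [-2.65, 2.65], [-0.97, 1.79], [-1.3, 1.35], [-1.93, 2.1], [-1.47, 1.37], [-3.14, 3.14]. Speed limits (rad/s): [2.57, 2.57, 3.14, 3.14, 3.14, 3.14].

### API

Orientations are given as a unit quaternion [w, x, y, z].
In Python, from cell import bot gives the robot as it stands. Calls block until the motion is done:
- bot.move_pose(position, orientation): joint-space move of the TCP to a pose.
- bot.move_linear(position, speed=0.15, rotation=None, until_force=None): straight line of the TCP; rotation=None keeps the orientation; speed is the mean speed in m/s. With until_force (N) it stops when the force on the tool has changed by that much, and returns True; else False.
- bot.goto_joints(angles): joint-space move.
- bot.set_gripper(opening, grasp_force=None): opening from 0.0 (shut) to 1.0 (fully open); grasp_force is the grip in N (None keeps the last); returns when the fingers have stopped.
- bot.wait(seconds).
- bot.solve_ik(position, orientation): joint angles nearest the present ones, or None.
- bot.camera(name): name is "scene" or "top" or "wrist"; returns the picture (420x560x3 uint8, red, green, blue); there is no depth.
- bot.calibration(name): a dict with "mtx" (3x3 intrinsics, pixels), "k1" (the pictures are not rectified: a ray, as slopes to the right and down, at radius r is drawn at 1 + k1 r^2 times it, then the intrinsics apply), "extrinsics" (4x4, takes a point from world to camera coordinates); the wrist camera has in their place "hand_eye" (4x4, takes a point from camera to tool coordinates, whose origin is the TCP and whose axes are the tool frame's). Camera axes: x right, y down, z forward; pixel columns grow to the right and rows downward; lengths in m; the calibration is good to about 2 mm. A picture is of the moment at which its call begins: read the wrist's pose just before it. calibration takes no time and is no camera call.
A pose or a line that the arm cannot do raises bot.PlanningError and nothing moves.
- bot.close_job(): hands the job in, once; it reports no verdict.
Trained networks look in the newest picture that a camera, given by its name, has taken for a name from the list of things; names that differ only in an ending like _2 or _b are one class to them, and where a whole thing is asked for, a point or a joint stands for the part that bears it (a point fixed in the world has none). Each returns a list of dicts, best first, with "confidence" (0 to 1); they miss things now and then, are a little off and sometimes report something else, mostly with a low value. They report only what shows in the picture. A call takes as long as a camera call. They do not tell look-alikes from the thing itself.
- bot.search_frame(camera, thing): "bbox" ([left, top, width, height] in pixels, round what is visible of it).
Readings, each from a call of its own:
- bot.read_clock(): time.
- bot.read_joint_positions(): joint angles.
- bot.read_joint_vel(): joint speeds.
- bot.read_joint_efforts(): joint torques, N m.
- bot.read_position(): TCP position.
- bot.read_tool_rot(): TCP orientation.
- bot.read_ft_force(): force on the tool from outside, world axes, zero at the start.
- bot.read_moment(): the same for the moment, N m.
- bot.read_gripper_width(): opening from 0.0 (shut) to 1.0 (fully open).
Only numpy, scipy, OpenCV 4.12 (cv2) and the standard library are available. Lean on these libraries where they do the work, as an engineer would, in place of code of your own. Each camera call takes 0.05 s, during which the arm holds its last target. There are 200 camera calls.

## Working session

There is one attempt and no reset: what is moved stays moved. The work goes in short steps, each a Python script; the robot and the scene stay as the last script left them, time stands still between calls to the robot, and variables do not carry over. Pictures are saved under pics/ and viewed, about 8 in all and at most 12, crops included, and the job is handed in when it is done.

```bash
ls; mkdir -p pics; cat > h.py <<'E'
import numpy as np, cv2
from cell import bot
from scipy.spatial.transform import Rotation as R
def cam(name):
    c=bot.calibration(name); K=np.array(c["mtx"]); k1=c["k1"]
    if name=="wrist":
        q=bot.read_tool_rot(); T=np.eye(4); T[:3,:3]=R.from_quat(np.roll(q,-1)).as_matrix(); T[:3,3]=bot.read_position()
        E=np.linalg.inv(T@np.array(c["hand_eye"]))
    else: E=np.array(c["extrinsics"])
    return K,k1,E
def ray(C,px):
    K,k1,E=C
    p=cv2.undistortPoints(np.array([[px]],float),K,np.array([k1,0,0,0,0]))[0,0]
    d=E[:3,:3].T@np.array([p[0],p[1],1]); o=-E[:3,:3].T@E[:3,3]
    return o,d
def at_z(C,px,z):
    o,d=ray(C,px); return o+d*(z-o[2])/d[2]
def proj(C,P):
    K,k1,E=C
    return cv2.projectPoints(np.atleast_2d(np.array(P,float)),cv2.Rodrigues(E[:3,:3])[0],E[:3,3],K,np.array([k1,0,0,0,0]))[0][:,0]
def save(n,im): cv2.imwrite("pics/"+n,im[:,:,::-1])
E
python3 - <<'E'
from h import *
np.set_printoptions(precision=3,suppress=True)
a=bot.camera("top"); b=bot.camera("scene")
for n in("top","scene"):
    C=cam(n); print(n,C[1],-C[2][:3,:3].T@C[2][:3,3],C[0][0,0])
    for t in("bin_fixed","bin_loose","rail","clip","spool","bearing_box"):
        print(t,[(np.round(d["bbox"]).tolist(),round(d["confidence"],2)) for d in bot.search_frame(n,t)])
save("top.png",a);save("scene.png",b)
print(bot.read_clock(), bot.read_tool_rot(), bot.calibration("wrist")["hand_eye"])
E
```

```text
pics
top -0.0943626506450511 [ 0.431 -0.055  1.616] 517.1763415364218
bin_fixed [([232.0, 192.0, 38.0, 54.0], 0.73), ([174.0, 225.0, 22.0, 38.0], 0.39)]
bin_loose [([283.0, 184.0, 37.0, 53.0], 0.87), ([164.0, 233.0, 10.0, 12.0], 0.5)]
rail [([141.0, 272.0, 24.0, 37.0], 0.74), ([174.0, 227.0, 22.0, 38.0], 0.7), ([167.0, 234.0, 8.0, 12.0], 0.68)]
clip []
spool [([174.0, 168.0, 28.0, 24.0], 0.96)]
bearing_box [([197.0, 202.0, 12.0, 15.0], 0.45), ([168.0, 233.0, 9.0, 12.0], 0.2)]
scene -0.03798840023944826 [0.89  0.582 0.922] 432.7280760072159
bin_fixed [([279.0, 223.0, 69.0, 70.0], 0.77), ([179.0, 147.0, 37.0, 23.0], 0.59)]
bin_loose [([242.0, 187.0, 67.0, 59.0], 0.96)]
rail [([438.0, 297.0, 53.0, 45.0], 0.82), ([360.0, 287.0, 50.0, 52.0], 0.63)]
clip [([380.0, 277.0, 17.0, 28.0], 0.84), ([394.0, 348.0, 24.0, 22.0], 0.84), ([356.0, 261.0, 17.0, 26.0], 0.7), ([381.0, 288.0, 25.0, 21.0], 0.43)]
spool [([303.0, 323.0, 30.0, 36.0], 0.75), ([280.0, 222.0, 69.0, 66.0], 0.37)]
bearing_box [([320.0, 297.0, 27.0, 25.0], 0.89), ([214.0, 133.0, 54.0, 18.0], 0.45)]
0.7 [-0.597  0.597 -0.378  0.378] [[ 1.     0.002  0.     0.   ]
 [ 0.    -0.262  0.965 -0.143]
 [ 0.002 -0.965 -0.262  0.065]
 [ 0.     0.     0.     1.   ]]
```

```bash
python3 - <<'E'
import cv2
a=cv2.imread("pics/top.png")[150:320,110:360]; cv2.imwrite("pics/top_c.png",cv2.resize(a,None,fx=3.2,fy=3.2,interpolation=cv2.INTER_CUBIC)[:600,:800])
b=cv2.imread("pics/scene.png")[170:380,230:510]; cv2.imwrite("pics/scene_c.png",cv2.resize(b,None,fx=2.85,fy=2.85,interpolation=cv2.INTER_CUBIC))
E
```

```text
(no output)
```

View pics/top_c.png

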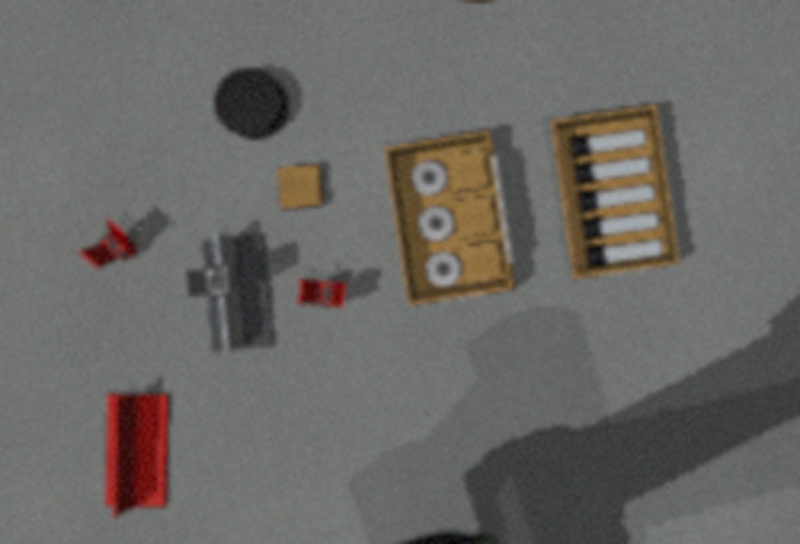

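View pics/scene_c.png

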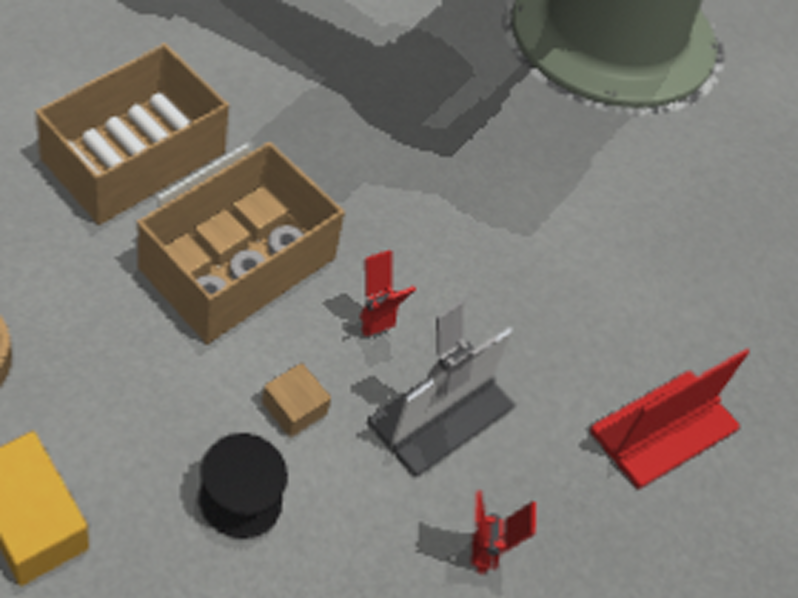

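Candidates for the clip: steel one on the grey rail (scene px ~(389,293), top px ~(178,238)); red clips at scene px (363,273) and (406,358), which are look-alikes. The grey rail (scene ~(385,312)) is the right one, the red one at (465,320) is not. The crop confirms that the steel clip sits on the grey rail. Next I locate the bins from the top picture.

```bash
python3 - <<'E'
from h import *
np.set_printoptions(precision=4,suppress=True)
C=cam("top"); f=lambda x,y,z: at_z(C,[110+(x+.5)/3.2-.5,150+(y+.5)/3.2-.5],z)
for n,cs in dict(fixed=[(387,148),(490,132),(513,290),(410,303)],loose=[(552,120),(655,104),(680,262),(575,277)]).items():
    P=np.array([f(*c,.07) for c in cs]); c=P.mean(0); u=P[0]+P[1]-P[2]-P[3]
    print(n,c[:2],"yaw",np.arctan2(u[1],u[0]),"dims",np.linalg.norm(P[0]-P[3]),np.linalg.norm(P[0]-P[1]))
print("card",f(495,155,.082),f(512,262,.082))
a,b=f(210,235,.085),f(220,350,.085);print("rail",a,b,(a+b)/2,np.linalg.norm(a-b))
print("clip pivot",f(216,282,.105))
S=cam("scene"); g=lambda x,y,z: at_z(S,[230+x/2.85,170+y/2.85],z)
a,b=g(407,404,.085),g(511,330,.085);print("rail scene",a,b,(a+b)/2,np.linalg.norm(a-b)); print("pivot scene",g(457,354,.105))
print(R.from_quat(np.roll(bot.read_tool_rot(),-1)).as_matrix())
E
```

```text
fixed [0.511  0.0605] yaw 0.13691204074180657 dims 0.14718457616347363 0.0980768726487385
loose [ 0.5347 -0.0949] yaw 0.13556767597203656 dims 0.14885886354536837 0.09791886355131854
card [0.5686 0.017  0.082 ] [0.4688 0.0023 0.082 ]
rail [0.4973 0.2838 0.085 ] [0.3903 0.2746 0.085 ] [0.4438 0.2792 0.085 ] 0.10741389630188289
clip pivot [0.4532 0.2738 0.105 ]
rail scene [0.4973 0.2803 0.085 ] [0.3859 0.2676 0.085 ] [0.4416 0.2739 0.085 ] 0.1121028707508761
pivot scene [0.448  0.2717 0.105 ]
[[ 0.4276  0.      0.904 ]
 [-0.904  -0.0001  0.4276]
 [ 0.0001 -1.     -0.    ]]
```

```bash
cat >> h.py <<'E'
def quat(xa):  # tool x horizontal along yaw xa, pointing down
    x=np.array([np.cos(xa),np.sin(xa),0]); y=np.array([0,0,-1.]); M=np.stack([x,y,np.cross(x,y)],1)
    return np.roll(R.from_matrix(M).as_quat(),1)
YAW=0.137; ex=np.array([np.cos(YAW),np.sin(YAW),0]); ey=np.array([-np.sin(YAW),np.cos(YAW),0])
E
python3 - <<'E'
from h import *
np.set_printoptions(precision=4,suppress=True)
c=np.array([.5347,-.0949,0]); p=c-ey*.09
for a in(YAW,YAW+np.pi):
    print(a,bot.solve_ik(p+[0,0,.18],quat(a)),bot.solve_ik(p+[0,0,.016],quat(a)))
for a in(0.1+np.pi/2,.1-np.pi/2): print("clip",a,bot.solve_ik([.45,.272,.113],quat(a)),bot.solve_ik([.518,.009,.113],quat(a)))
q=quat(YAW) if bot.solve_ik(p+[0,0,.016],quat(YAW)) is not None else quat(YAW+np.pi)
bot.move_pose(p+[0,0,.18],q); im=bot.camera("wrist"); save("w1.png",im)
print([(d["bbox"],d["confidence"]) for d in bot.search_frame("wrist","bin_loose")],bot.read_clock(),bot.read_ft_force())
E
```

```text
0.137 [-0.4525  0.4136 -0.1991  0.9581  0.      0.9813] [-0.4525  0.6001 -0.3714  0.5993  0.      0.9813]
3.278592653589793 [-0.4525  0.4136 -0.1991  0.9581  0.     -2.1603] [-0.4525  0.6001 -0.3714  0.5993  0.     -2.1603]
clip 1.6707963267948966 [ 0.4032  0.3943 -0.4234  0.7531  0.      0.3032] [-0.1252  0.3818 -0.4435  0.7455  0.     -0.2252]
clip -1.4707963267948965 [ 0.4032  0.3943 -0.4234  0.7531  0.     -2.8383] [-0.1252  0.3818 -0.4435  0.7455  0.      2.9164]
[([178.2, 17.6, 200.8, 143.5], 0.84)] 2.4333 [-0.4204 -0.0617  0.3353]
```

View pics/w1.png

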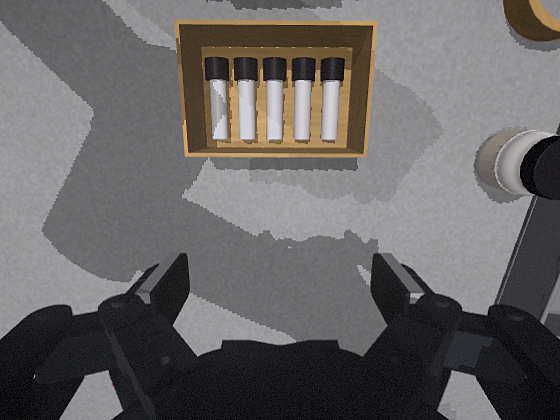

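The picture shows the loose bin centred ahead of the fingers, its near rim running from (185,157) to (370,155), which is square. The jar at (520,160) is clear of the path. Pushing now.

```bash
python3 - <<'E'
from h import *
np.set_printoptions(precision=4,suppress=True)
c=np.array([.5347,-.0949,0]); p=c-ey*.09
print(bot.move_linear(p+[0,0,.016],speed=.12,until_force=8))
print(bot.move_linear(p+ey*.1+[0,0,.016],speed=.04,until_force=12), bot.read_position(), (bot.read_position()-p)@ey, bot.read_ft_force())
bot.wait(.3); print(bot.read_position(),bot.read_ft_force(),bot.read_clock())
save("w2.png",bot.camera("wrist")); t=bot.camera("top"); save("top2.png",t)
cv2.imwrite("pics/top2_c.png",cv2.resize(t[150:320,110:360,::-1],None,fx=3.2,fy=3.2,interpolation=cv2.INTER_CUBIC))
E
```

```text
False
True [ 0.5364 -0.1032  0.0163] 0.08150832521036804 [ 0.4101 -2.2187  0.8645]
[ 0.5358 -0.1034  0.0158] [ 0.4599 -1.3197  0.4681] 6.0917
```

View pics/w2.png

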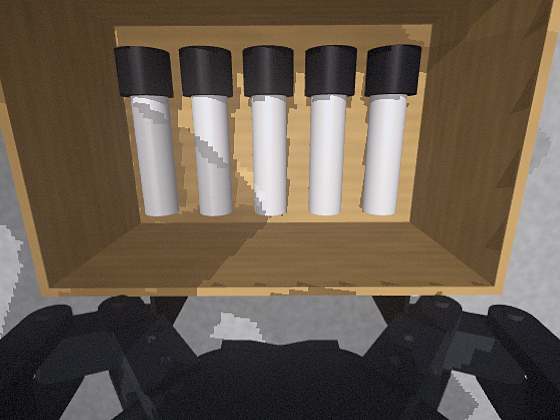

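The bin's near wall is against both fingers (row ~292, level), and it has travelled about 52 mm of the estimated 54 mm. I'll press on to confirm the seating.

```bash
python3 - <<'E'
from h import *
np.set_printoptions(precision=4,suppress=True)
p0=bot.read_position()
print(bot.move_linear(p0+ey*.012,speed=.012,until_force=15), (bot.read_position()-p0)@ey, bot.read_ft_force())
bot.wait(.3); p=bot.read_position(); print((p-p0)@ey,p,bot.read_ft_force(),bot.read_clock())
bot.move_linear(p-ey*.05,speed=.1)
bot.move_linear(p-ey*.05+[0,0,.2],speed=.25)
# look at the seam from above
q=quat(YAW); v=np.array([.518,.0,.27])-ey*.10
bot.move_pose(v,q); im=bot.camera("wrist"); save("w3.png",im); np.save("w3C.npy",np.array([*cam("wrist")],dtype=object),allow_pickle=True)
print(bot.read_position(),bot.read_clock())
E
```

```text
True -0.0004972237123209735 [-0.0453 -1.9871  1.1663]
-0.0005037808718024723 [ 0.5359 -0.1039  0.0158] [ 0.4999 -1.3903  0.3579] 7.0083
[ 0.5311 -0.0988  0.2686] 9.0667
```

View pics/w3.png

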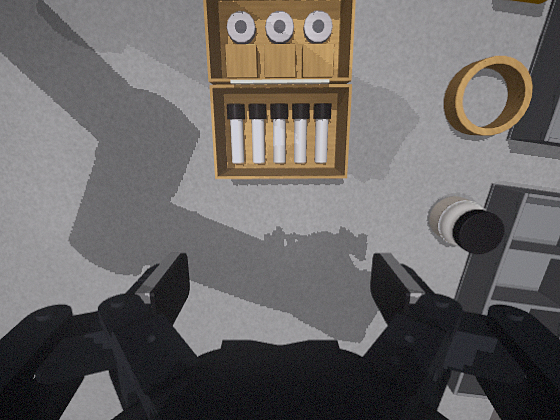

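```bash
python3 - <<'E'
from h import *
w=cv2.imread("pics/w3.png")[55:110,200:360]; s=bot.camera("scene"); save("scene3.png",s); s=s[180:300,240:360,::-1]
W=cv2.resize(w,None,fx=5,fy=5,interpolation=cv2.INTER_CUBIC); S=cv2.resize(s,(320,320),interpolation=cv2.INTER_CUBIC)
o=np.zeros((595,800,3),np.uint8); o[:275]=W; o[275:595,:320]=S
t=bot.camera("top"); save("top3.png",t); o[275:595,330:330+460]=cv2.resize(t[175:255,215:330,::-1],(460,320),interpolation=cv2.INTER_CUBIC)
cv2.imwrite("pics/combo.png",o)
E
```

```text
(no output)
```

View pics/combo.png

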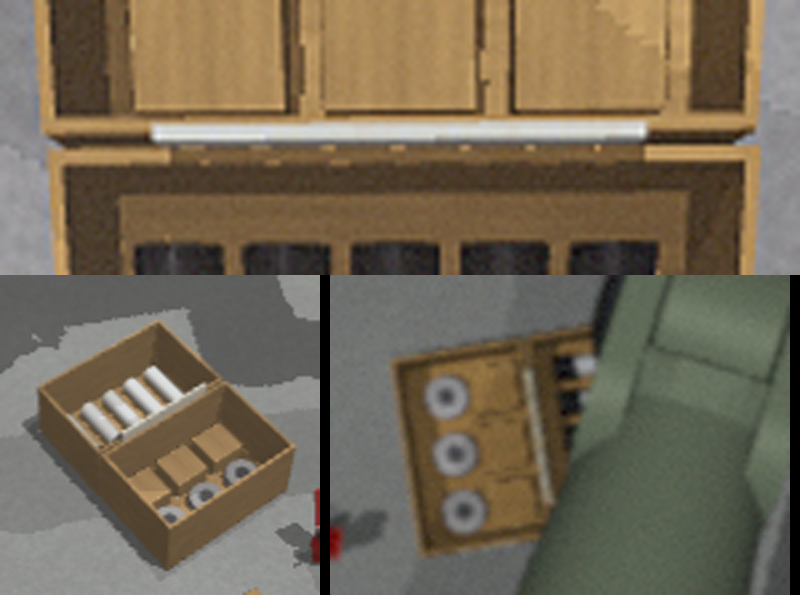

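Closed: in the crop the white card fills the seam and both rims run parallel to it. Next I measure the card top and look at the clip from close by.

```bash
python3 - <<'E'
from h import *
np.set_printoptions(precision=4,suppress=True)
C=cam("wrist"); f=lambda x,y,z: at_z(C,[200+(x+.5)/5-.5,55+(y+.5)/5-.5],z)
a,b=f(152,132,.082),f(648,129,.082); print("card",a,b,(a+b)/2,np.linalg.norm(a-b),np.arctan2(*(b-a)[1::-1]))
l,r=f(48,150,.07),f(760,147,.07); print("loose rim",l,r,np.arctan2(*(r-l)[1::-1]))
q=quat(0.1+np.pi/2)
print(bot.read_position())
bot.move_pose([.49,.274,.26],q); bot.set_gripper(.75)
C=cam("wrist"); im=bot.camera("wrist"); save("w4.png",im)
for t in("clip","rail"): print(t,[(np.round(d["bbox"],1).tolist(),round(d["confidence"],2)) for d in bot.search_frame("wrist",t)])
print(bot.read_clock(),bot.read_gripper_width())
E
```

```text
card [0.4655 0.0007 0.082 ] [0.5643 0.0149 0.082 ] [0.5149 0.0078 0.082 ] 0.09987710623082925 0.14325461265519443
loose rim [ 0.4422 -0.0045  0.07  ] [0.5897 0.0165 0.07  ] 0.1415796483428631
[ 0.5309 -0.0993  0.2681]
clip [([355.1, 174.7, 46.2, 41.9], 0.79), ([167.9, 113.1, 46.4, 33.3], 0.78), ([260.9, 138.9, 46.3, 32.7], 0.61)]
rail [([257.1, 84.1, 51.2, 110.1], 0.97), ([350.6, 1.6, 58.8, 64.4], 0.7), ([17.4, 110.9, 146.3, 137.2], 0.35), ([286.3, 135.5, 21.6, 39.0], 0.31)]
11.0667 0.7507368614209237
```

View pics/w4.png

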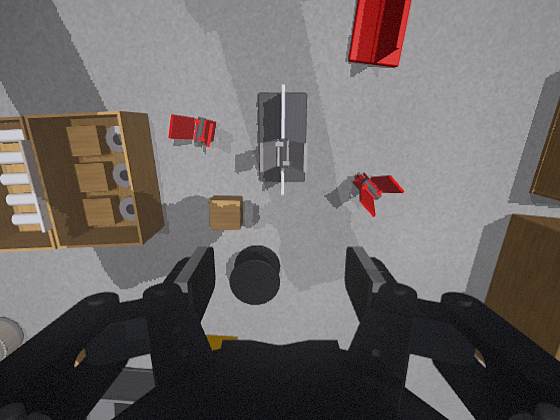

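```bash
python3 - <<'E'
from h import *
np.set_printoptions(precision=4,suppress=True)
C=cam("wrist")
a,b=at_z(C,[283.3,85],.085),at_z(C,[282.2,193],.085); u=a-b; print("rail",a,b,(a+b)/2,np.linalg.norm(u),np.arctan2(u[1],u[0])+np.pi)
print("pivot@",at_z(C,[283.5,154],.105))
im=cv2.imread("pics/w4.png")[75:200,235:330]; cv2.imwrite("pics/w4c.png",cv2.resize(im,None,fx=4.8,fy=4.8,interpolation=cv2.INTER_CUBIC))
E
```

```text
rail [0.3865 0.2666 0.085 ] [0.4939 0.2767 0.085 ] [0.4402 0.2717 0.085 ] 0.10787347314739966 0.09351339839351791
pivot@ [0.4509 0.2734 0.105 ]
```

View pics/w4c.png

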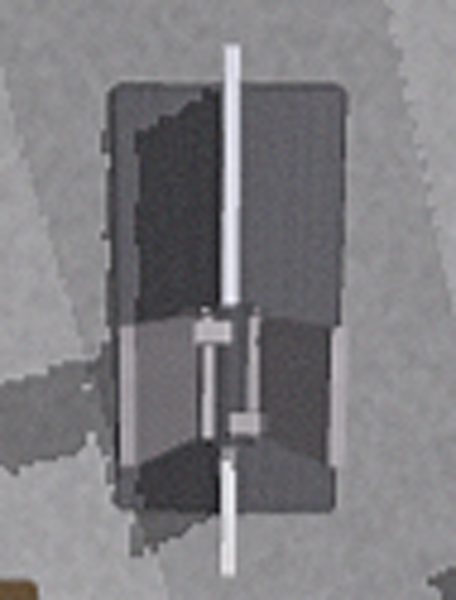

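The close crop shows the steel clip on the grey strip, with tail tops at crop x 126 and 338 (rows 327–465) and the pivot at (229,377).

```bash
python3 - <<'E'
from h import *
np.set_printoptions(precision=4,suppress=True)
C=cam("wrist"); f=lambda x,y,z: at_z(C,[235+(x+.5)/4.8-.5,75+(y+.5)/4.8-.5],z)
l,r=f(118,395,.145),f(347,397,.145); print("tails",l,r,(l+r)/2,np.linalg.norm(l-r)); pv=f(229,377,.105); print("pivot",pv)
a,b=f(232,45,.085),f(228,577,.085); u=b-a; ya=np.arctan2(u[1],u[0]); print("rail",(a+b)/2,np.linalg.norm(u),ya)
m=(pv+(l+r)/2)/2; g=np.array([m[0],m[1],.114]); print("grasp",g)
q=quat(ya+np.pi/2)
bot.move_pose(g+[0,0,.07],q); f0=bot.read_ft_force()
print(bot.move_linear(g,speed=.1,until_force=6),bot.read_position())
bot.set_gripper(0.0,grasp_force=25); print(bot.read_gripper_width(),bot.read_ft_force()-f0,bot.read_clock())
save("w5.png",bot.camera("wrist")); save("scene5.png",bot.camera("scene"))
s=cv2.imread("pics/scene5.png")[200:350,330:510]; w=cv2.imread("pics/w5.png")
o=np.zeros((380,800,3),np.uint8); o[:333,:400]=cv2.resize(s,(400,333),interpolation=cv2.INTER_CUBIC); o[:300,400:]=cv2.resize(w,(400,300)); cv2.imwrite("pics/c5.png",o)
E
```

```text
tails [0.4517 0.2524 0.145 ] [0.448  0.2923 0.145 ] [0.4499 0.2724 0.145 ] 0.0401130790464421
pivot [0.4502 0.2721 0.105 ]
rail [0.4408 0.2715 0.085 ] 0.11078799557882385 0.09604717992202816
grasp [0.45   0.2722 0.114 ]
False [0.4509 0.2725 0.1147]
0.18577780890699092 [ 0.0361  0.4622 -0.8734] 12.8417
```

View pics/c5.png

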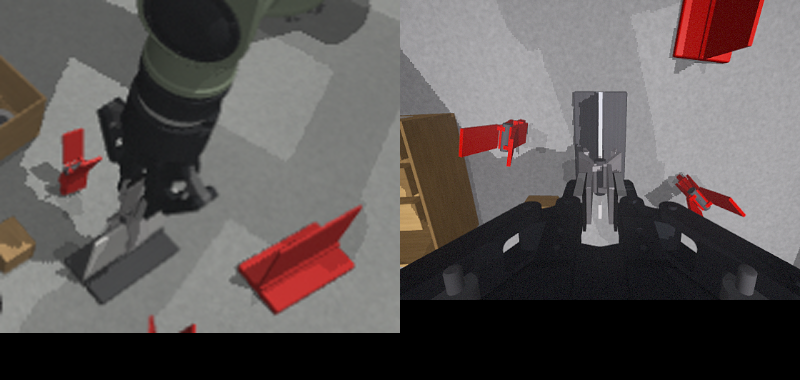

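Clip gripped: gripper width ~16 mm, tails parallel. I'll lift it and carry it over the card.

```bash
python3 - <<'E'
from h import *
np.set_printoptions(precision=4,suppress=True)
p=bot.read_position(); bot.move_linear(p+[0,0,.11],speed=.1); bot.wait(.3)
print(bot.read_gripper_width(),bot.read_ft_force())
t=np.array([.516,.0085,0]); q=quat(.141+np.pi/2)
bot.move_linear(t+[0,0,.225],speed=.2,rotation=q)
bot.move_linear(t+[0,0,.165],speed=.1); bot.wait(.2)
print(bot.read_position(),bot.read_clock(),bot.read_gripper_width())
C=cam("wrist");w=bot.camera("wrist"); save("w6.png",w); s=bot.camera("scene"); save("scene6.png",s)
S=cam("scene"); print("card scene",proj(S,[t[0],t[1],.082]),"pivot scene",proj(S,[*bot.read_position()[:2],.156]),"card wrist",proj(C,[t[0],t[1],.082]))
o=np.zeros((600,800,3),np.uint8); W=cv2.resize(w[60:260,150:410,::-1],None,fx=2,fy=2,interpolation=cv2.INTER_CUBIC); o[:400,:520]=W
o[:600,520:800]=cv2.resize(s[140:290,250:320,::-1],(280,600),interpolation=cv2.INTER_CUBIC); cv2.imwrite("pics/c6.png",o)
E
```

```text
0.18527248169276617 [ 0.1776 -0.0399 -0.6423]
[0.5165 0.0085 0.1657] 16.95 0.1847245645769167
card scene [[301.2527 229.5995]] pivot scene [[302.3188 209.936 ]] card wrist [[280.1091 212.7258]]
```

View pics/c6.png

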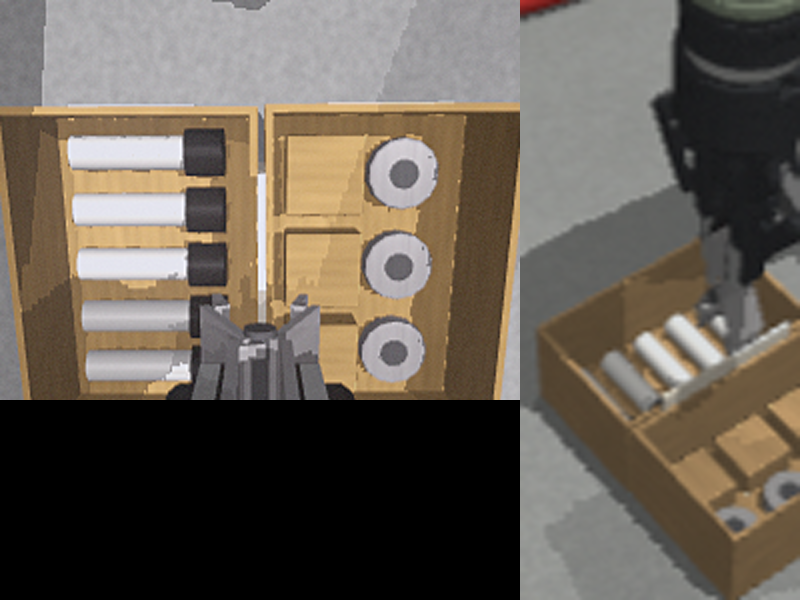

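The clip is astride the card: the jaws at crop x ≈214 and 308 lie either side of the card at x ≈262. I'll check the tip height against the pictures, then lower it.

```bash
python3 - <<'E'
from h import *
np.set_printoptions(precision=4,suppress=True)
C=cam("wrist"); S=cam("scene"); p=bot.read_position(); X=R.from_quat(np.roll(bot.read_tool_rot(),-1)).as_matrix()
y=X[:,0]; fx=X[:,2]  # tool x ~ +ey, tool z ~ -ex
for z in(.105,.11,.115,.12):
    P=[[*(p+s*.015*y+.012*fx)[:2],z] for s in(-1,1)]; print(z,"wrist",proj(C,P).ravel(),"scene +y tip",proj(S,[[*(p+.0145*y)[:2],z]]).ravel())
print("card end pred",proj(C,[.516-.05*.99,.0085-.05*.14,.082]))
g=p.copy(); g[2]=.1127
f0=bot.read_ft_force()
print(bot.move_linear(g,speed=.05,until_force=4),bot.read_position(),bot.read_ft_force()-f0)
bot.wait(.3); print(bot.read_ft_force()-f0,bot.read_gripper_width(),bot.read_clock())
w=bot.camera("wrist"); save("w7.png",w); s=bot.camera("scene"); save("scene7.png",s)
o=np.zeros((600,800,3),np.uint8); o[:400,:400]=cv2.resize(w[140:260,220:340,::-1],(400,400),interpolation=cv2.INTER_CUBIC)
o[:600,400:800]=cv2.resize(s[170:290,250:330,::-1],(400,600),interpolation=cv2.INTER_CUBIC); cv2.imwrite("pics/c7.png",o)
E
```

```text
0.105 wrist [258.3519 206.283  301.7111 206.352 ] scene +y tip [305.1864 227.3935]
0.11 wrist [257.852  208.2134 302.2291 208.284 ] scene +y tip [305.2792 226.0884]
0.115 wrist [257.328  210.2367 302.7722 210.3089] scene +y tip [305.3727 224.7739]
0.12 wrist [256.7782 212.3597 303.3419 212.4336] scene +y tip [305.4669 223.4501]
card end pred [[280.2659 147.5673]]
False [0.5166 0.0084 0.113 ] [-0.0643 -0.3742  0.2265]
[ 0.5868 -0.5738  0.0026] 0.18466736315699922 18.55
```

View pics/c7.png

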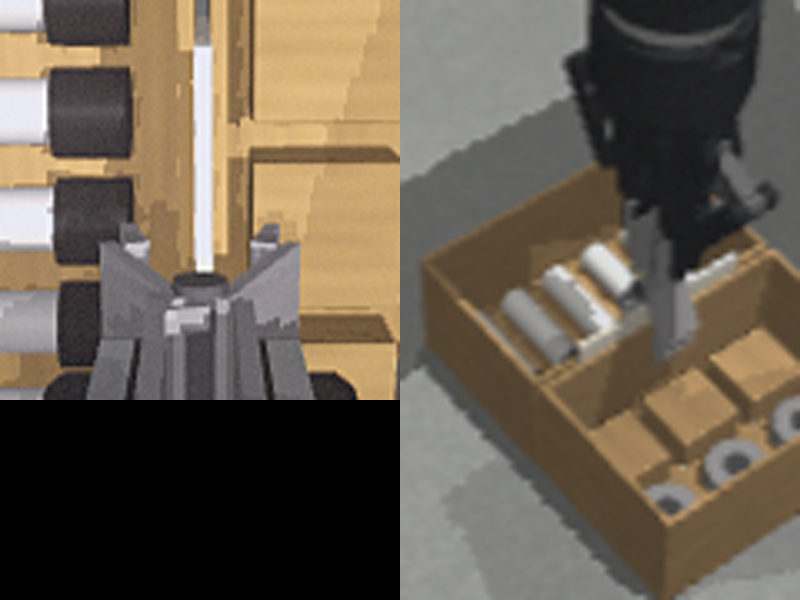

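The jaws stand either side of the card (crop x ≈130–150 and 252–270, card at 203), below the rims, with no contact force. Handing in.

```bash
python3 -c "
from h import *
print(bot.read_ft_force(),bot.read_gripper_width(),bot.read_clock()); bot.close_job()"
```

```text
[-0.40659622  0.34304927 -0.66538213] 0.18658556886714225 18.65
the job is handed in; nothing more can be done
```

The loose bin is closed up against the card, and the clip is held gaping over about the middle of the card's top edge. I handed the job in at 18.65 s; it reports no verdict.

- **Bin:** I pushed it about 52 mm with both open fingers, and a second slow press stopped at once. The pictures show the seam filled by the card and both rims parallel to it within about 0.01 rad. My first estimate of the gap was 54 mm; I put the 2 mm difference down to measuring error.
- **Clip:** I took the steel clip off the grey rail, not one of the two red look-alikes. The gripper stopped at about 16 mm; at the stop the tails should measure 17 mm over their outsides, so I take them as squeezed to it. I did not measure the jaw angle itself.
- **Final position:**
  - The jaw tips are about 22–25 mm below the card top, or 10–13 mm below the rims.
  - They are centred on the card to about 1 mm, one jaw in each bin.
  - The wrist force changed by less than 1 N on lowering, so there is no sign of contact with card or bins.

No other checks failed or disagreed, and I saw nothing else moved in the pictures I took.

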